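Rounds from the laser's catch tray into the lane bin, first in first out

TASK

Collect the two freshly cut wooden rounds from the laser cutter's catch tray into the lane bin beside it, first in first out: while both are still in the tray, bring the older round that is already in the bin fully forward against the bin's low front end, then slide the two new ones out through the tray's gate and down the chute so that all three lie flat on the bin's floor, face up, in a single row behind one another, the older one still at the front. Keep all three offcuts in the tray and do not disturb the other things on the table.

Things in the scene. Friction and masses are not known exactly. Their poses are not given: they have to be found in the camera images.
- tray: fixed aluminium catch tray at the laser's outfeed: inside 340 (its x) by 340 mm (its y), floor top at z = 30 mm, walls 3 mm, up to z = 60 mm. Origin: on the table under its middle; x towards the robot, y towards the bin (to the robot's right); turned by up to 3 degrees. Its +y wall has a gate 110 mm wide in the middle (x -55 to 55 mm) without a sill; behind its -y wall, 80 mm off, stands the 200 mm high laser cutter
- chute_top (a point): upper edge of the aluminium chute, mid-width, in the gate: tray x = 0, y = 170, z = 30 mm (level with the tray's floor); the chute is 110 mm wide, with cheeks 3 mm thick up to z = 60 mm
- chute_foot (a point): lower edge of the chute, mid-width: tray x = 0, y = 235, z = 5.5 mm; the chute slopes straight down to it from its upper edge, and it lies on the bin's floor at the bin's rear end
- bin: fixed grey plastic lane bin in line with the tray, 385 mm from its origin along its y: inside 108 (its x) by 300 mm (its y), floor top at z = 5 mm, side walls 4 mm thick, up to z = 50 mm (31 in the front 30 mm). Origin: on the table under the middle of the inside; axes as the tray's. Rear end (y = -150 mm) open to the chute; front end (y = 150 mm, away from the tray) a low wall up to z = 31 mm
- old_round: the older wooden round, lying in the bin: a solid disc 90 mm across and 14 mm thick, 65 g, engraved face up; origin: centre of its underside; z up out of the engraved face
- round_a: one of the two freshly cut wooden rounds lying in the catch tray: a solid disc 90 mm across and 14 mm thick, 65 g, engraved face up, too wide for a gripper to span, to be slid; origin: centre of its underside; z up out of the engraved face
- round_b: one of the two freshly cut wooden rounds lying in the catch tray: a solid disc 90 mm across and 14 mm thick, 65 g, engraved face up, too wide for a gripper to span, to be slid; origin: centre of its underside; z up out of the engraved face
- corner_offcut: L-shaped offcut of the same 14 mm wood, lying in the tray, 30 g: 64 x 64 mm over all, both legs 24 mm wide. Origin: centre of the 64 x 64 mm square, on the underside; one leg fills y from -32 to -8 mm over the whole length in x, the other x from -32 to -8 mm over the whole length in y
- gate_strip: straight offcut strip of the same wood lying in the tray near the gate: 90 mm (x) by 24 mm (y), 14 mm thick, 25 g; origin: centre of its underside
- rear_strip: straight offcut strip of the same wood lying in the tray's rear half: 22 mm (x) by 70 mm (y), 14 mm thick, 22 g; origin: centre of its underside
- glue_bottle: bystander, to be left alone: white glue bottle, 52 mm across, 150 mm tall, standing; origin: centre of its underside
- oil_can: bystander, to be left alone: plain steel can, 66 mm across, 110 mm tall, standing; origin: centre of its underside
- tape_roll: bystander, to be left alone: roll of paper tape lying flat, 100 mm across, 25 mm high, hole 76 mm; origin: centre of its underside
- mouse: bystander, to be left alone: black computer mouse, about 85 x 66 mm, 37 mm high; origin: centre of its underside
- caliper: bystander, to be left alone: steel caliper lying flat, 160 mm long; origin: centre of its underside
- screw_box: bystander, to be left alone: open black box of brass screws, 90 x 70 mm, 50 mm high; origin: centre of its underside

How it is judged (in metres and radians):
On the way:
1. the older round is fully forward in the bin while both new rounds are still in the tray (x of old_round in the frame of bin between -0.02 and 0.02 m and z of old_round in the frame of bin below 0.01 m and angle between old_round's own z axis and vertical below 0.1 rad and linear speed of old_round below 0.01 m/s and y of old_round in the frame of bin above 0.092 m and y of each of round_a, round_b in the frame of tray below 0.17 m), for 0.2 s.
At the end, for the whole second after the job is handed in: All three rounds at rest, flat and face up (0.1 rad) on the bin floor (5 mm), within 20 mm of its middle line; the older one within 13 mm of the front wall, the new ones behind it in the row (bin y of centres -125 to 45 mm); the three offcuts at rest inside the tray (x of old_round in the frame of bin between -0.02 and 0.02 m and z of each of old_round, round_a, round_b in the frame of bin below 0.01 m and angle between each of old_round, round_a, round_b's own z axis and vertical below 0.1 rad and linear speed of each of old_round, round_a, round_b, corner_offcut, gate_strip, rear_strip below 0.01 m/s and y of old_round in the frame of bin above 0.092 m and x of round_a in the frame of bin between -0.02 and 0.02 m and y of round_a in the frame of bin between -0.125 and 0.045 m and x of round_b in the frame of bin between -0.02 and 0.02 m and y of round_b in the frame of bin between -0.125 and 0.045 m and x of corner_offcut in the frame of tray between -0.17 and 0.17 m and y of corner_offcut in the frame of tray between -0.17 and 0.17 m and z of each of corner_offcut, gate_strip, rear_strip in the frame of tray below 0.07 m and x of gate_strip in the frame of tray between -0.17 and 0.17 m and y of gate_strip in the frame of tray between -0.17 and 0.17 m and x of rear_strip in the frame of tray between -0.17 and 0.17 m and y of rear_strip in the frame of tray between -0.17 and 0.17 m); the robot touches nothing.
It fails at once if one of the bystanders (glue bottle, can, tape roll, mouse, caliper, screw box) is moved by more than 30 mm (distance of any of glue_bottle, oil_can, tape_roll, mouse, caliper, screw_box from where it was at the start of the episode above 0.03 m).
It also fails if it takes over 72 s, if anything falls off the work surface, if the arm or the gripper's body presses on something with over 40 N, if the wrist force passes 120 N, or if a joint passes its speed limit or range.

ROBOT

A 6-joint arm with a two-finger parallel gripper is mounted at the origin on the work surface. World frame = base frame: x ahead of the robot, y to its left, z up, the work surface at z = 0. Lengths are in mm, angles in rad, forces in N, time in s.
With the tool pointing down it reaches from about 275 to 750 mm from the base axis. Payload 10.2 kg.
Tool frame: the origin (TCP) lies at the very end of the fingers, on their centre line; the grasp point (between the pads) lies 19 mm behind it; z points along the fingers, y is the line along which they close (so a half turn about z gives the same grasp; the last joint's range is limited). The gripper opens to 85 mm and grips with 20 to 120 N. Pads are 22 mm wide; open, the fingers measure 114 mm over their backs; the gripper's body (76 mm by 85 mm) begins 54 mm behind the grasp point. The pads swing forward as they close: fully open they stand 13 mm farther back than shut.
Start: joints at [0.923, 0.313, 1.498, -0, 1.331, -0.223], TCP at [216.386, 478.339, 231.294] pointing down, gripper open.
Joint ranges: [-2.94, 2.94], [-0.97, 2.17], [0.19, 2.56], [-1.23, 4.37], [0.02, 3.11], [-2.88, 2.88]. Speed limits (rad/s): [2.39, 2.39, 3.01, 3.14, 3.14, 3.14].

INTERFACE

Orientations are given as a unit quaternion [w, x, y, z].
In Python, from rig import ctrl gives the robot as it stands.
- The arm moves only by the shell command python3 -m inch 'ROWS' [OPENING] [FORCE]. ROWS is text: rows parted by semicolons, each of 6 numbers parted by spaces: the shift along the tool's x, y, z in mm, then the turn, a rotation vector about the tool's x, y, z in units of 6 degrees (1.0 is 6 degrees). A call has exactly 10 rows; each row shifts and turns the commanded pose from where the row before left it, along the tool's axes as they then stand; what a row does not reach is not made up. A row lasts 1/12 s, in which the tool goes at most 41.7 mm and 7.16 degrees, less where a joint would pass 70% of its speed; a pose out of reach is approached as far as the arm can. A call with a gripper value outside its range is refused whole. OPENING is the opening, from 0 (shut) to 1 (fully open), set as the call begins (- or left out, the last holds). The fingers move at their own pace and stop on an object; FORCE is the grip in N (left out, the last holds). Time passes only in rows, so rows that do not move let the fingers close, or fill a call up. It gives the time, the measured TCP pose, the force, the opening and the grip force at its end, in the units of the state.
- ctrl.sense(): the state, without advancing time (a new reading comes with each control period).
- ctrl.capture(name): name is "scene" or "top" or "wrist"; returns a dict with "image" (480x640x3 uint8, red, green, blue), "intrinsics" (3x3 intrinsics, pixels), "D" ([k1, k2, p1, p2, k3] as OpenCV has them; the pictures are not rectified), "rvec" (rotation vector, rad) and "tvec" (3), from world to camera coordinates, as OpenCV has them. Camera axes: x right, y down, z forward; pixel columns grow to the right and rows downward; lengths in mm; the calibration is good to about 2 mm. A picture is of the moment at which its call begins. There is no depth.
- ctrl.finish_job(): hands the job in; it is judged then, once.
The state is a dict: "time_s": time; "joints": joint angles; "dq": joint speeds; "tau": joint torques, N m; "eef_pos": TCP position; "ee_rot": TCP orientation; "force": force on the tool from outside, world axes, zero at the start; "wrist_torque": the same for the moment, N m; "grip_width": opening from 0.0 (shut) to 1.0 (fully open); "grip_force": force on a finger pad.
Only numpy, scipy, OpenCV 4.12 (cv2) and the standard library are available. Lean on these libraries where they do the work, as an engineer would, in place of code of your own. Each camera call takes 0.05 s, during which the arm holds its last target. There are 200 camera calls.

## Working session

There is one attempt and no reset: what is moved stays moved. The work goes in short steps, Python scripts to look and compute and a shell command to move; the robot and the scene stay as the last step left them, time stands still between calls to the robot, and variables do not carry over. Pictures are saved under pics/ and viewed, at most 14 in all, crops included, and the job is handed in when it is done.

```bash
ls; mkdir -p pics; cat > h.py <<'E'
import numpy as np, cv2
from scipy.spatial.transform import Rotation as R
from rig import ctrl
def snap(n,f):
    c=ctrl.capture(n); cv2.imwrite(f,cv2.cvtColor(c["image"],cv2.COLOR_RGB2BGR))
    np.savez(f[:-3]+"npz",**{k:np.array(v) for k,v in c.items()}); return c
def ray(c,uv,z):
    K=np.array(c["intrinsics"],float);D=np.array(c["D"],float)
    p=cv2.undistortPoints(np.array(uv,float).reshape(-1,1,2),K,D).reshape(-1,2)
    Rm=cv2.Rodrigues(np.array(c["rvec"],float))[0];t=np.array(c["tvec"],float).ravel()
    o=-Rm.T@t; d=np.c_[p,np.ones(len(p))]@Rm
    return o+d*((np.array(z)-o[2])/d[:,2])[:,None]
def proj(c,P):
    return cv2.projectPoints(np.array(P,float).reshape(-1,3),np.array(c["rvec"],float),np.array(c["tvec"],float),np.array(c["intrinsics"],float),np.array(c["D"],float))[0].reshape(-1,2)
E
python3 - <<'E'
from h import *
for n in("top","scene"):
    c=snap(n,f"pics/{n}0.png")
s=ctrl.sense();print(s["eef_pos"],s["ee_rot"],s["time_s"],s["force"])
E
```

```text
pics
[216.22753529 478.15546808 230.78936769] [-2.47384029e-04  2.10795930e-01  9.77529922e-01 -5.15708270e-04] 0.1 [ 0.11171807 -0.14518162 -0.79927915]
```

View pics/top0.png

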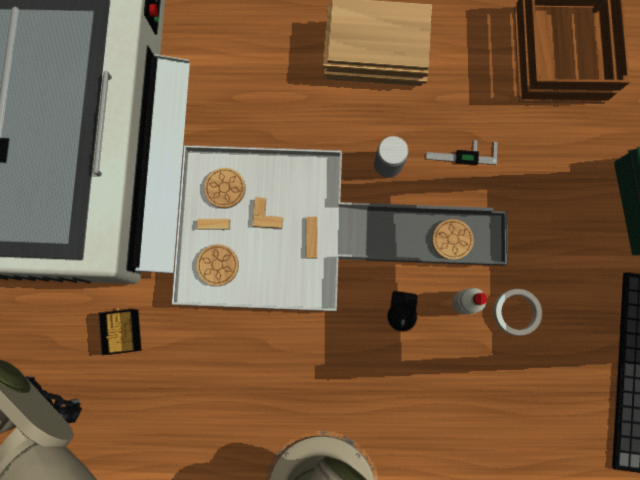

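View pics/scene0.png

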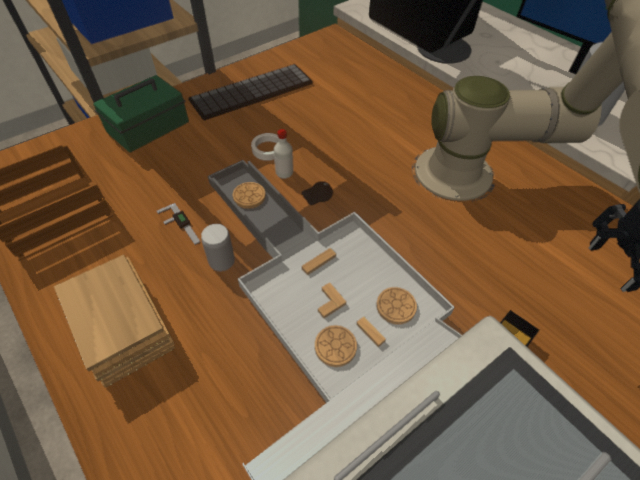

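Top view: tray corners are about (186,150), (340,152), (337,308) and (174,304). The new rounds are at (225,188) and (217,265), and the old round is at (453,239). The gate strip at (311,237) lies right in front of the gate, the L offcut is near (266,215), and the rear strip is at (212,224). The scene view agrees.

```bash
python3 - <<'E'
from h import *
c=dict(np.load("pics/top0.npz"))
im=cv2.imread("pics/top0.png")
cr=cv2.resize(im[135:320,165:515],None,fx=2.28,fy=2.28,interpolation=cv2.INTER_CUBIC);cv2.imwrite("pics/crop0.png",cr)
s=cv2.imread("pics/scene0.png"); 
print(cr.shape)
P={"ra":(225,188,44),"rb":(217,265,44),"old":(453,239,19),"gs":(311,237,44),"rs":(212,224,44),"Lcorner?":(260,220,44),
"t1":(186,150,60),"t2":(340,152,60),"t3":(337,308,60),"t4":(174,304,60),"b1":(506,212,31),"b2":(506,263,31),"can top":(393,145,110),"bottle":(480,299,150),"mouse":(403,312,20),"tape":(519,312,25),"screw":(120,332,50),"caliper":(465,157,5)}
for k,v in P.items(): print(k,ray(c,[v[:2]],[v[2]]).round(0))
print((-cv2.Rodrigues(c["rvec"])[0].T@c["tvec"].ravel()).round())
q=ctrl.sense()["ee_rot"];print(R.from_quat(np.roll(q,-1)).as_matrix().round(3))
E
```

```text
(422, 798, 3)
ra [[640. 216.  44.]]
rb [[471. 228.  44.]]
old [[ 535. -285.   19.]]
gs [[533.  26.  44.]]
rs [[560. 242.  44.]]
Lcorner? [[570. 137.  44.]]
t1 [[722. 302.  60.]]
t2 [[719. -35.  60.]]
t3 [[380. -30.  60.]]
t4 [[386. 313.  60.]]
b1 [[ 594. -400.   31.]]
b2 [[ 481. -396.   31.]]
can top [[ 719. -145.  110.]]
bottle [[ 396. -306.  150.]]
mouse [[ 375. -173.   20.]]
tape [[ 376. -421.   25.]]
screw [[326. 428.  50.]]
caliper [[ 726. -321.    5.]]
[ 3.250e+02 -1.000e+00  1.341e+03]
[[-0.911  0.412 -0.001]
 [ 0.412  0.911 -0.001]
 [ 0.    -0.001 -1.   ]]
```

View pics/crop0.png

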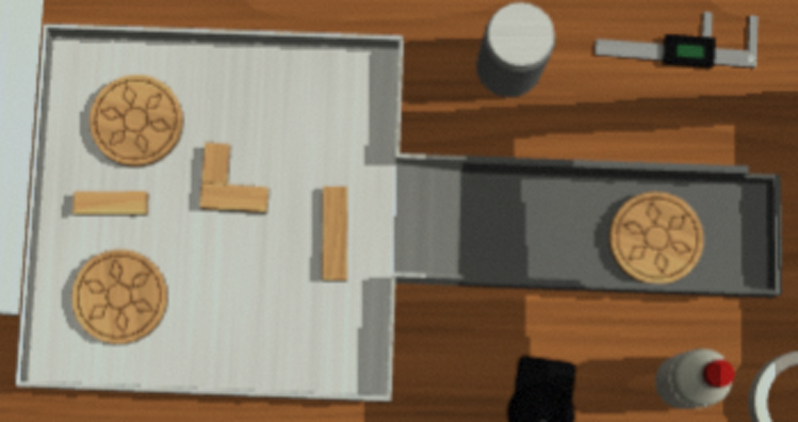

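The crop gives sharper corners and object outlines. Next I fit the tray frame and put everything in tray coordinates.

```bash
cat >> h.py <<'E'
def load():
    d=np.load("tray.npy"); return d[:2],d[2]
def totray(xy):
    c,a=load(); M=np.array([[np.cos(a),np.sin(a)],[-np.sin(a),np.cos(a)]])
    return (np.atleast_2d(xy)[:,:2]-c)@M.T
def frommtray(xy):
    c,a=load(); M=np.array([[np.cos(a),np.sin(a)],[-np.sin(a),np.cos(a)]])
    return np.atleast_2d(xy)@M+c
def where():
    s=ctrl.sense();m=R.from_quat(np.roll(s["ee_rot"],-1)).as_matrix();c,a=load()
    e=np.degrees((np.arctan2(m[1,1],m[0,1])-(a+np.pi)+np.pi)%(2*np.pi)-np.pi)
    print("t",round(s["time_s"],2),"tray xy",totray(s["eef_pos"])[0].round(1),"z",round(s["eef_pos"][2],1),"yaw err deg (turn +z by)",round(e,2),"tilt",m[2].round(3),"F",np.round(s["force"],1),"g",round(s["grip_width"],2))
E
python3 - <<'E'
from h import *
from scipy.optimize import least_squares
c=dict(np.load("pics/top0.npz"))
f=lambda p:np.array(p,float)/2.28+[165,135]
obs=f([(45,26),(402,38),(391,400),(18,384),(777,176),(777,293)])
mod=np.array([(-173,-173,60),(-173,173,60),(173,173,60),(173,-173,60),(-58,539,31),(58,539,31)],float)
def W(p):
    Rm=np.array([[np.cos(p[2]),-np.sin(p[2])],[np.sin(p[2]),np.cos(p[2])]])
    return np.c_[mod[:,:2]@Rm.T+p[:2],mod[:,2]]
r=least_squares(lambda p:(proj(c,W(p))-obs).ravel(),[552,137,np.pi],x_scale=[1,1,.01],loss="soft_l1")
print(r.x,np.degrees(r.x[2]),r.fun.round(1)); np.save("tray.npy",r.x)
for k,p,z in[("ra",[(137,120)],44),("rb",[(119,297)],44),("old",[(656,237)],19),("gs",[(323,187),(347,187),(346,281),(322,279)],44),("rs",[(75,191),(147,191),(147,214),(75,214)],44),("L",[(205,143),(230,143),(229,185),(268,188),(268,213),(200,209)],44)]:
    w=ray(c,f(p),[z]*len(p)); t=totray(w); print(k,w.mean(0)[:2].round(),t.round(0).tolist(),t.mean(0).round(0))
where()
E
```

```text
[552.9752214  139.1640747    3.11124416] 178.26115961430668 [-0.7 -0.5  0.3 -0.6 -0.2  0.2 -1.   0.7  0.6 -0.7  1.2  0.6]
ra [641. 216.] [[-86.0, -79.0]] [-86. -79.]
rb [470. 227.] [[86.0, -85.0]] [ 86. -85.]
old [ 535. -284.] [[5.0, 424.0]] [  5. 424.]
gs [532.  25.] [[-27.0, 102.0], [-28.0, 125.0], [62.0, 128.0], [61.0, 105.0]] [ 17. 115.]
rs [561. 238.] [[-14.0, -134.0], [-17.0, -65.0], [5.0, -64.0], [8.0, -133.0]] [ -5. -99.]
L [583. 122.] [[-66.0, -12.0], [-67.0, 12.0], [-26.0, 13.0], [-24.0, 50.0], [0.0, 51.0], [-1.0, -14.0]] [-31.  17.]
t 0.1 tray xy [ 346.9 -328.6] z 230.8 yaw err deg (turn +z by) 67.4 tilt [ 0.    -0.001 -1.   ] F [ 0.1 -0.1 -0.8] g 1.0
```

Fit residuals are about 1 px, and the offcut sizes come out right (90x23, 22x70, 64 L). First I rotate the tool to the tray axes, then travel to behind the old round with a partly closed cradle.

```bash
python3 -m inch '0 0 0 0 0 1.12;0 0 0 0 0 1.12;0 0 0 0 0 1.12;0 0 0 0 0 1.12;0 0 0 0 0 1.12;0 0 0 0 0 1.12;0 0 0 0 0 1.12;0 0 0 0 0 1.12;0 0 0 0 0 1.12;0 0 0 0 0 1.12' 0.4
python3 -c "from h import *;where()"
python3 -m inch '-33 17 0 0 0 0;-33 17 0 0 0 0;-33 17 0 0 0 0;-33 17 0 0 0 0;-33 17 0 0 0 0;-33 17 0 0 0 0;-33 17 0 0 0 0;-33 17 0 0 0 0;-33 17 0 0 0 0;-33 17 0 0 0 0'
python3 -m inch '-33 17 0 0 0 0;-33 17 0 0 0 0;-33 17 0 0 0 0;-33 17 0 0 0 0;-33 17 0 0 0 0;-33 17 0 0 0 0;-33 17 0 0 0 0;-33 17 0 0 0 0;-30 15 0 0 0 0;0 0 0 0 0 0'
python3 -c "from h import *;where()"
```

```text
time_s: 0.93
eef_pos: [216.3, 478.2, 231.0]
ee_rot: [0.0, 0.719, 0.695, -0.0]
force: [-0.0, -0.6, 0.8]
grip_width: 0.399
grip_force: 0.0
t 0.93 tray xy [ 346.8 -328.7] z 231.0 yaw err deg (turn +z by) -0.13 tilt [-0.001 -0.    -1.   ] F [-0.  -0.6  0.8] g 0.4
time_s: 1.77
eef_pos: [377.7, 142.1, 231.3]
ee_rot: [-0.0, 0.717, 0.698, -0.0]
force: [1.1, 0.1, -0.3]
grip_width: 0.405
grip_force: 0.0
time_s: 2.6
eef_pos: [521.6, -158.8, 230.1]
ee_rot: [0.0, 0.718, 0.696, -0.0]
force: [-0.3, 0.5, -0.7]
grip_width: 0.4
grip_force: 0.0
t 2.6 tray xy [ 22.3 298.8] z 230.1 yaw err deg (turn +z by) -0.04 tilt [-0.001 -0.001 -1.   ] F [-0.3  0.5 -0.7] g 0.4
```

```bash
python3 -m inch '-15 6 15 0 0 0;-15 6 15 0 0 0;-16 6 15 0 0 0;0 0 32 0 0 0;0 0 32 0 0 0;0 0 32 0 0 0;0 0 32 0 0 0;0 0 25 0 0 0;0 0 15 0 0 0;0 0 8 0 0 0'
python3 -c "from h import *;where()"
python3 -m inch '-8 0 0 0 0 0;-8 0 0 0 0 0;-8 0 0 0 0 0;-8 0 0 0 0 0;-8 0 0 0 0 0;-8 0 0 0 0 0;-8 0 0 0 0 0;-8 0 0 0 0 0;-6 0 0 0 0 0;-4 0 0 0 0 0'
python3 - <<'E'
from h import *
where()
c=snap("top","pics/t1.png");w=snap("wrist","pics/w1.png")
a=cv2.imread("pics/t1.png")[190:280,330:520];b=cv2.imread("pics/w1.png")
cv2.imwrite("pics/v1.png",np.vstack([cv2.resize(a,(400,190),interpolation=cv2.INTER_CUBIC),cv2.resize(b,(400,300))]))
E
```

```text
time_s: 3.43
eef_pos: [536.1, -199.6, 7.8]
ee_rot: [-0.002, 0.717, 0.698, -0.0]
force: [-0.3, -0.7, -0.2]
grip_width: 0.403
grip_force: 0.0
t 3.43 tray xy [  6.6 339.1] z 7.8 yaw err deg (turn +z by) 0.21 tilt [ 0.002 -0.003 -1.   ] F [-0.3 -0.7 -0.2] g 0.4
time_s: 4.27
eef_pos: [535.2, -275.4, 10.3]
ee_rot: [0.0, 0.717, 0.697, -0.0]
force: [0.4, 0.6, 0.9]
grip_width: 0.404
grip_force: 0.3
t 4.27 tray xy [  5.2 414.9] z 10.3 yaw err deg (turn +z by) 0.17 tilt [-0.  0. -1.] F [0.4 0.6 0.9] g 0.4
```

View pics/v1.png

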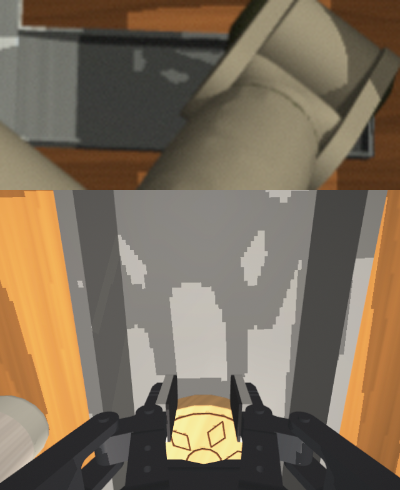

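The wrist picture shows the old round centred in the cradle at about (205,430), with the chute end at the top. The top view is hidden by the arm. I keep pushing gently to the front wall.

```bash
python3 -m inch '-4 0 0.5 0 0 0;-4 0 0.5 0 0 0;-3 0 0.5 0 0 0;-3 0 0 0 0 0;-3 0 0 0 0 0;-2 0 0 0 0 0;-1 0 0 0 0 0;-1 0 0 0 0 0;0 0 0 0 0 0;0 0 0 0 0 0'
python3 -c "from h import *;where()"
python3 -m inch '-1 0 0 0 0 0;-1 0 0 0 0 0;-1 0 0 0 0 0;-1 0 0 0 0 0;0 0 0 0 0 0;0 0 0 0 0 0;0 0 0 0 0 0;0 0 0 0 0 0;0 0 0 0 0 0;0 0 0 0 0 0'
python3 -c "from h import *;where()"
```

```text
time_s: 5.2
eef_pos: [534.7, -295.5, 8.8]
ee_rot: [0.0, 0.717, 0.698, -0.0]
force: [0.1, -0.2, -0.6]
grip_width: 0.4
grip_force: 0.0
t 5.2 tray xy [  5.1 435. ] z 8.8 yaw err deg (turn +z by) 0.2 tilt [-0. -0. -1.] F [ 0.1 -0.2 -0.6] g 0.4
time_s: 6.03
eef_pos: [534.6, -297.1, 8.7]
ee_rot: [-0.002, 0.716, 0.698, 0.001]
force: [0.6, 11.5, 5.0]
grip_width: 0.401
grip_force: 5.2
t 6.03 tray xy [  5.1 436.7] z 8.7 yaw err deg (turn +z by) 0.22 tilt [ 0.004 -0.001 -1.   ] F [ 0.6 11.5  5. ] g 0.4
```

The push ended in firm contact (11.5 N) at tray y 436.7, where 437 was predicted, so the old round is fully forward. Now I retract, travel to the gate strip and turn 90° to grasp it.

```bash
python3 -m inch '4 0 0 0 0 0;8 0 0 0 0 0;10 0 0 0 0 0;0 0 -20 0 0 0;0 0 -25 0 0 0;0 0 -25 0 0 0;0 0 -25 0 0 0;20 0 -15 0 0 0;30 0 0 0 0 0;30 0 0 0 0 0'
python3 -m inch '36 -1 0 0 0 0;36 -1 0 0 0 0;36 -1 0 0 0 0;36 -1 0 0 0 0;36 -1 0 0 0 0;30 -3 0 0 0 0;10 -4 0 0 0 0;0 0 0 0 0 1.15;0 0 0 0 0 1.15;0 0 0 0 0 1.15' 0.6
python3 -m inch '0 0 0 0 0 1.15;0 0 0 0 0 1.15;0 0 0 0 0 1.15;0 0 0 0 0 1.15;0 0 0 0 0 1.15;0 0 0 0 0 1.15;0 0 0 0 0 1.15;0 0 0 0 0 1.15;0 0 0 0 0 1.15;0 0 0 0 0 1.15'
python3 - <<'E'
from h import *
where()
c=snap("top","pics/t2.png");w=snap("wrist","pics/w2.png")
a=cv2.imread("pics/t2.png")[140:320,165:520];b=cv2.imread("pics/w2.png")
cv2.imwrite("pics/v2.png",np.vstack([cv2.resize(a,(592,300),interpolation=cv2.INTER_CUBIC),np.pad(cv2.resize(b,(400,300)),((0,0),(0,192),(0,0)))]))
E
```

```text
time_s: 6.87
eef_pos: [537.5, -196.7, 119.8]
ee_rot: [0.001, 0.717, 0.697, 0.0]
force: [0.2, -0.5, -0.3]
grip_width: 0.4
grip_force: 0.0
time_s: 7.7
eef_pos: [531.0, 22.9, 118.8]
ee_rot: [0.0, 0.832, 0.555, -0.0]
force: [0.2, -0.2, -0.9]
grip_width: 0.604
grip_force: 0.0
time_s: 8.53
eef_pos: [531.0, 22.5, 118.8]
ee_rot: [0.0, 1.0, -0.014, 0.0]
force: [-0.3, 0.8, -0.2]
grip_width: 0.604
grip_force: 0.0
t 8.53 tray xy [ 18.4 117.3] z 118.8 yaw err deg (turn +z by) -89.85 tilt [ 0.  0. -1.] F [-0.3  0.8 -0.2] g 0.6
```

View pics/v2.png

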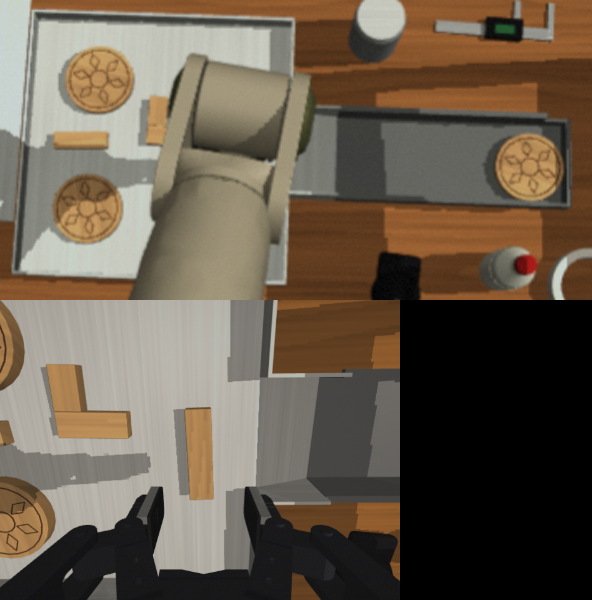

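The old round at (530,166) touches the front wall, and the gate strip at (200,453) sits between the fingers. I grasp it and move it to the near gate corner.

```bash
python3 -m inch '0 -1 25 0 0 0;0 -1 25 0 0 0;0 0 20 0 0 0;0 0 10 0 0 0;0 0 6 0 0 0;0 0 0 0 0 0;0 0 0 0 0 0;0 0 0 0 0 0;0 0 0 0 0 0;0 0 0 0 0 0'
python3 -m inch '0 0 0 0 0 0;0 0 0 0 0 0;0 0 0 0 0 0;0 0 0 0 0 0;0 0 0 0 0 0;0 0 0 0 0 0;0 0 -5 0 0 0;0 0 -8 0 0 0;0 0 -2 0 0 0;0 0 0 0 0 0' 0 40
python3 -c "from h import *;where()"
```

```text
time_s: 9.47
eef_pos: [531.7, 24.6, 33.5]
ee_rot: [0.0, 1.0, -0.011, 0.001]
force: [0.8, -0.1, 0.2]
grip_width: 0.598
grip_force: 0.0
time_s: 10.3
eef_pos: [531.7, 24.7, 48.6]
ee_rot: [0.0, 1.0, -0.011, 0.001]
force: [-0.3, 0.2, 0.3]
grip_width: 0.266
grip_force: 39.6
t 10.3 tray xy [ 17.8 115.1] z 48.6 yaw err deg (turn +z by) -89.5 tilt [ 0.001  0.    -1.   ] F [-0.3  0.2  0.3] g 0.27
```

```bash
python3 -m inch '-10 0 0 0 0 0;-20 0 0 0 0 0;-25 1 0 0 0 0;-25 1 0 0 0 0;-16 1 0 0 0 0;-8 0 0 0 0 0;0 0 5 0 0 0;0 0 5 0 0 0;0 0 4 0 0 0;0 0 0 0 0 0'
python3 -c "from h import *;where()"
python3 -m inch '0 0 0 0 0 0;0 0 0 0 0 0;0 0 0 0 0 0;0 0 0 0 0 0;0 0 -15 0 0 0;0 0 -20 0 0 0;0 0 -20 0 0 0;20 -14 0 0 0 0;28 -20 0 0 0 0;28 -20 0 0 0 0' 0.5
python3 -m inch '28 -20 0 0 0 0;28 -20 0 0 0 0;20 -14 0 0 0 0;12 -8 0 0 0 0;5 -2 0 0 0 0;0 0 0 0 0 0;0 0 0 0 0 0;0 0 0 0 0 0;0 0 0 0 0 0;0 0 0 0 0 0' 0.6
python3 - <<'E'
from h import *
where()
w=snap("wrist","pics/w3.png")
E
```

```text
time_s: 11.13
eef_pos: [428.1, 23.9, 33.3]
ee_rot: [0.0, 1.0, -0.011, 0.0]
force: [0.2, -0.4, -0.8]
grip_width: 0.265
grip_force: 39.6
t 11.13 tray xy [121.3 119. ] z 33.3 yaw err deg (turn +z by) -89.5 tilt [ 0.  0. -1.] F [ 0.2 -0.4 -0.8] g 0.27
time_s: 11.97
eef_pos: [505.6, 76.9, 89.3]
ee_rot: [0.0, 1.0, -0.011, 0.001]
force: [-0.5, 0.1, 0.7]
grip_width: 0.505
grip_force: 0.0
time_s: 12.8
eef_pos: [598.5, 137.9, 89.1]
ee_rot: [0.0, 1.0, -0.011, 0.0]
force: [0.3, 0.6, -0.2]
grip_width: 0.6
grip_force: 0.0
t 12.8 tray xy [-45.5  -0.1] z 89.1 yaw err deg (turn +z by) -89.53 tilt [ 0.  0. -1.] F [ 0.3  0.6 -0.2] g 0.6
```

View pics/w3.png

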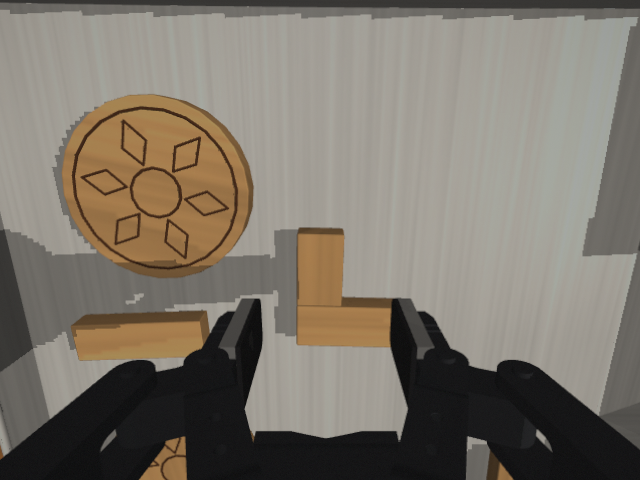

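The fingers' centre (325) lines up with the L's upright leg (321, rows 230-345). I check the leg's position from this closer picture.

```bash
python3 - <<'E'
from h import *
w=dict(np.load("pics/w3.npz"))
for n,p in[("Lend",(298,230)),("Lend2",(344,231)),("inner",(342,299)),("corner",(298,346)),("ra",(156,191)),("rs",(143,319))]: print(n,totray(ray(w,[p],[44])).round(1))
print(proj(w,[*frommtray([[-50,0]])[0],44]).round())
E
```

```text
Lend [[-68.3 -15.1]]
Lend2 [[-67.9   7.9]]
inner [[-30.7   7.6]]
corner [[ -2.2 -16. ]]
ra [[-87.3 -83.6]]
rs [[-18.2 -98.8]]
[[328. 265.]]
```

```bash
python3 -m inch '4 -2 0 0 0 0;4 -2 15 0 0 0;0 0 20 0 0 0;0 0 12 0 0 0;0 0 6 0 0 0;0 0 3 0 0 0;0 0 0 0 0 0;0 0 0 0 0 0;0 0 0 0 0 0;0 0 0 0 0 0'
python3 -m inch '0 0 0 0 0 0;0 0 0 0 0 0;0 0 0 0 0 0;0 0 0 0 0 0;0 0 0 0 0 0;0 0 0 0 0 0;0 0 -5 0 0 0;0 0 -8 0 0 0;5 5 0 0 0 0;15 12 0 0 0 0' 0 40
python3 -c "from h import *;where()"
python3 -m inch '18 16 0 0 0 0;18 16 0 0 0 0;15 12 0 0 0 0;10 9 0 0 0 0;5 5 0 0 0 0;0 0 5 0 0 0;0 0 4 0 0 0;0 0 3 0 0 0;0 0 0 0 0 0;0 0 0 0 0 0'
python3 -c "from h import *;where()"
```

```text
time_s: 13.68
eef_pos: [607.2, 142.1, 33.6]
ee_rot: [-0.0, 1.0, -0.011, 0.001]
force: [0.3, 0.1, -0.1]
grip_width: 0.601
grip_force: 0.0
time_s: 14.52
eef_pos: [626.0, 125.6, 46.5]
ee_rot: [-0.0, 1.0, -0.01, -0.0]
force: [0.7, 1.5, -0.3]
grip_width: 0.266
grip_force: 39.3
t 14.52 tray xy [-73.4  11.4] z 46.5 yaw err deg (turn +z by) -89.39 tilt [-0. -0. -1.] F [ 0.7  1.5 -0.3] g 0.27
time_s: 15.35
eef_pos: [690.7, 66.0, 33.6]
ee_rot: [-0.0, 1.0, -0.01, -0.0]
force: [-0.0, 0.0, 0.5]
grip_width: 0.271
grip_force: 39.4
t 15.35 tray xy [-139.9   68.9] z 33.6 yaw err deg (turn +z by) -89.45 tilt [-0.001 -0.    -1.   ] F [-0.   0.   0.5] g 0.27
```

```bash
python3 -m inch '0 0 0 0 0 0;0 0 0 0 0 0;0 0 0 0 0 0;0 0 0 0 0 0;0 0 -15 0 0 0;0 0 -25 0 0 0;0 0 -25 0 0 0;-3 -25 0 0 0 0;-5 -38 0 0 0 0;-5 -38 0 0 0 0' 0.5
python3 -m inch '-5 -38 0 0 0 0;-5 -34 0 0 0 0;-3 -20 0 0 0 0;0 -9 0 0 0 0;0 0 0 0 0 -1.15;0 0 0 0 0 -1.15;0 0 0 0 0 -1.15;0 0 0 0 0 -1.15;0 0 0 0 0 -1.15;0 0 0 0 0 -1.15' 0.4
python3 -m inch '0 0 0 0 0 -1.15;0 0 0 0 0 -1.15;0 0 0 0 0 -1.15;0 0 0 0 0 0;0 0 0 0 0 0;0 0 0 0 0 0;0 0 0 0 0 0;0 0 0 0 0 0;0 0 0 0 0 0;0 0 0 0 0 0'
python3 - <<'E'
from h import *
where()
c=snap("top","pics/t4.png");w=snap("wrist","pics/w4.png")
a=cv2.imread("pics/t4.png")[140:320,165:520];b=cv2.imread("pics/w4.png")
cv2.imwrite("pics/v4.png",np.vstack([cv2.resize(a,(592,300),interpolation=cv2.INTER_CUBIC),np.pad(cv2.resize(b,(400,300)),((0,0),(0,192),(0,0)))]))
E
```

```text
time_s: 16.18
eef_pos: [680.5, 166.9, 99.4]
ee_rot: [-0.0, 1.0, -0.012, 0.0]
force: [0.0, 0.3, -0.2]
grip_width: 0.501
grip_force: 0.0
time_s: 17.02
eef_pos: [670.0, 266.6, 98.7]
ee_rot: [0.0, 0.938, 0.346, -0.0]
force: [0.7, 0.1, -0.7]
grip_width: 0.401
grip_force: 0.0
time_s: 17.85
eef_pos: [669.6, 267.8, 98.8]
ee_rot: [0.0, 0.862, 0.506, -0.0]
force: [0.3, -0.6, 0.2]
grip_width: 0.4
grip_force: 0.0
t 17.85 tray xy [-112.7 -132.1] z 98.8 yaw err deg (turn +z by) -27.43 tilt [-0.  0. -1.] F [ 0.3 -0.6  0.2] g 0.4
```

View pics/v4.png

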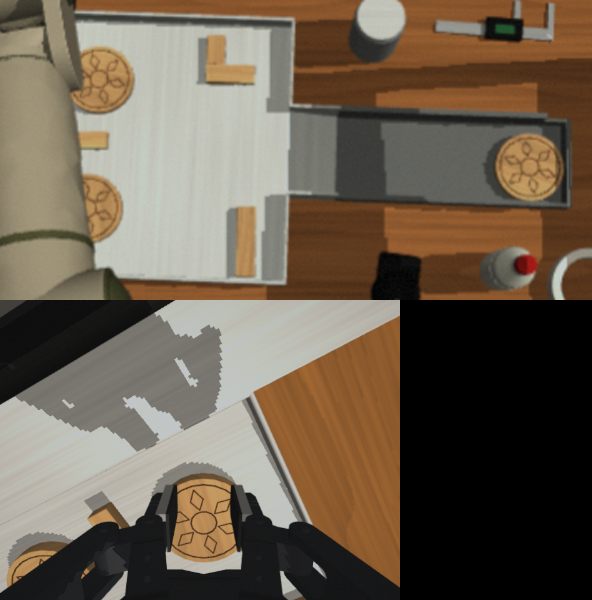

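The gate lane is clear: the L is at (230,60) and the strip at (245,240) in the top crop. In the wrist view the disc is centred at (204,522). I check the clearance behind the disc before descending.

```bash
python3 - <<'E'
from h import *
w=dict(np.load("pics/w4.npz"))
t=totray(ray(w,[(326,357)],[44]))[0];print(t)
s=ctrl.sense();m=R.from_quat(np.roll(s["ee_rot"],-1)).as_matrix()
d=np.r_[frommtray([t])[0],44]-s["eef_pos"];print("disc in tool",(m.T@d).round(1))
E
```

```text
[-86.35635446 -83.37769832]
disc in tool [-55.4  -0.9  54.8]
```

```bash
python3 -m inch '3 0 5 0 0 0;2 0 15 0 0 0;0 0 20 0 0 0;0 0 15 0 0 0;0 0 8 0 0 0;0 0 2.5 0 0 0;-3 0 0 0 0 0;-5 0 0 0 0 0;-8 0 0 0 0 0;-10 0 0 0 0 0'
python3 -c "from h import *;where()"
python3 -m inch '-11 0 0 0 0 0;-11 0 0 0 0 0;-11 0 0 0 0 0;-11 0 0 0 0 0;-11 0 0 0 0 0;-11 0 0 0 0 0;-11 0 0 0 0 0;-11 0 0 0 0 0;-11 0 0 0 0 0;-11 0 0 0 0 0'
python3 -c "from h import *;where()"
python3 -m inch '-11 0 0 0 0 0;-11 0 0 0 0 0;-10 0 0 0 0 0;-8 0 0 0 0 0;-5 0 0 0 0 0;-3 0 0 0 0 0;0 0 0 0 0 0;5 0 0 0 0 0;10 0 0 0 0 0;15 0 0 0 0 0'
python3 - <<'E'
from h import *
where()
c=snap("top","pics/t5.png");w=snap("wrist","pics/w5.png")
a=cv2.imread("pics/t5.png")[140:320,165:520];b=cv2.imread("pics/w5.png")
cv2.imwrite("pics/v5.png",np.vstack([cv2.resize(a,(592,300),interpolation=cv2.INTER_CUBIC),np.pad(cv2.resize(b,(400,300)),((0,0),(0,192),(0,0)))]))
E
```

```text
time_s: 18.78
eef_pos: [659.7, 249.3, 34.5]
ee_rot: [0.0, 0.862, 0.507, 0.001]
force: [0.3, -0.7, -1.2]
grip_width: 0.401
grip_force: 0.1
t 18.78 tray xy [-103.3 -113.3] z 34.5 yaw err deg (turn +z by) -27.38 tilt [ 0.001  0.002 -1.   ] F [ 0.3 -0.7 -1.2] g 0.4
time_s: 19.62
eef_pos: [605.9, 152.6, 34.6]
ee_rot: [0.001, 0.862, 0.506, 0.001]
force: [0.3, 0.2, 0.2]
grip_width: 0.401
grip_force: 0.1
t 19.62 tray xy [-52.5 -15.1] z 34.6 yaw err deg (turn +z by) -27.41 tilt [ 0.001  0.002 -1.   ] F [0.3 0.2 0.2] g 0.4
time_s: 20.45
eef_pos: [597.4, 138.3, 33.3]
ee_rot: [-0.0, 0.862, 0.506, -0.0]
force: [-1.2, 0.2, -0.2]
grip_width: 0.399
grip_force: 0.0
t 20.45 tray xy [-44.5  -0.5] z 33.3 yaw err deg (turn +z by) -27.43 tilt [-0. -0. -1.] F [-1.2  0.2 -0.2] g 0.4
```

View pics/v5.png

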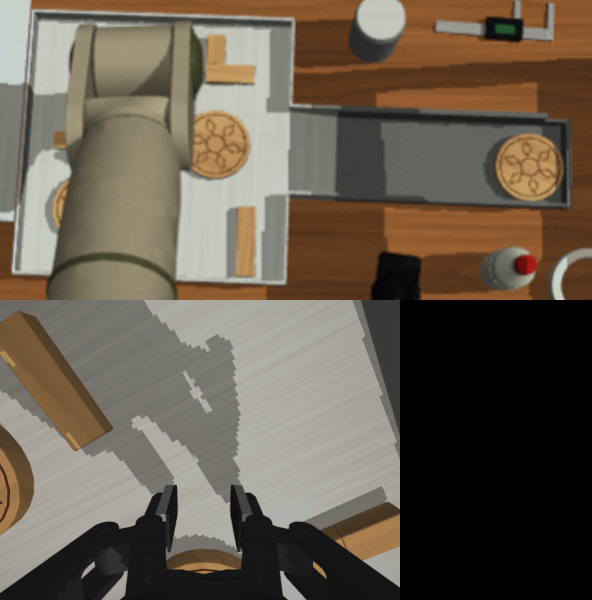

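The disc was carried cleanly to (217,145) in the top crop. I compute its position for the straight push.

```bash
python3 - <<'E'
from h import *
c=dict(np.load("pics/t5.npz"))
print(totray(ray(c,[(165+218*355/592,140+145*.6),(165+530*355/592,140+167*.6)],[44,19])).round(1))
E
```

```text
[[ -4.1  79.6]
 [  5.6 490.1]]
```

```bash
python3 -m inch '0 0 0 0 0 -1.15;0 0 0 0 0 -1.15;0 0 0 0 0 -1.15;0 0 0 0 0 -1.12;0 -12 0 0 0 0;0 -18 0 0 0 0;0 -11 0 0 0 0;0 -2 0 0 0 0;-5 0 0 0 0 0;-8 0 0 0 0 0'
python3 -c "from h import *;where()"
python3 -m inch '-9 0 0 0 0 0;-10 0 0 0 0 0;-10 0 0 0 0 0;-10 0 0 0 0 0;-10 0 0 0 0 0;-10 0 0 0 0 0;-10 0 0 0 0 0;-10 0 0 0 0 0;-10 0 0 0 0 0;-10 0 0 0 0 0'
python3 -c "from h import *;where()"
python3 -m inch '-10 0 0 0 0 0;-10 0 0 0 0 0;-10 0 0 0 0 0;-10 0 0 0 0 0;-8 0 0 0 0 0;-6 0 0 0 0 0;0 0 0 0 0 0;0 0 0 0 0 0;0 0 0 0 0 0;0 0 0 0 0 0'
python3 - <<'E'
from h import *
where()
c=snap("top","pics/t6.png");w=snap("wrist","pics/w6.png")
a=cv2.imread("pics/t6.png")[140:320,165:520];b=cv2.imread("pics/w6.png")
cv2.imwrite("pics/v6.png",np.vstack([cv2.resize(a,(592,300),interpolation=cv2.INTER_CUBIC),np.pad(cv2.resize(b,(400,300)),((0,0),(0,192),(0,0)))]))
E
```

```text
time_s: 21.38
eef_pos: [554.3, 125.9, 33.5]
ee_rot: [0.0, 0.717, 0.697, 0.0]
force: [0.0, 0.6, -1.0]
grip_width: 0.399
grip_force: 0.0
t 21.38 tray xy [-1.7 13.2] z 33.5 yaw err deg (turn +z by) 0.08 tilt [ 0.     0.001 -1.   ] F [ 0.   0.6 -1. ] g 0.4
time_s: 22.22
eef_pos: [550.6, 26.0, 33.3]
ee_rot: [0.0, 0.718, 0.696, 0.0]
force: [-0.6, 0.7, 0.2]
grip_width: 0.398
grip_force: 0.2
t 22.22 tray xy [ -1.1 113.2] z 33.3 yaw err deg (turn +z by) 0.02 tilt [-0.  0. -1.] F [-0.6  0.7  0.2] g 0.4
time_s: 23.05
eef_pos: [549.1, -26.6, 33.3]
ee_rot: [-0.0, 0.717, 0.697, -0.0]
force: [1.4, 0.3, -0.6]
grip_width: 0.399
grip_force: 0.0
t 23.05 tray xy [ -1.1 165.8] z 33.3 yaw err deg (turn +z by) 0.05 tilt [ 0. -0. -1.] F [ 1.4  0.3 -0.6] g 0.4
```

View pics/v6.png

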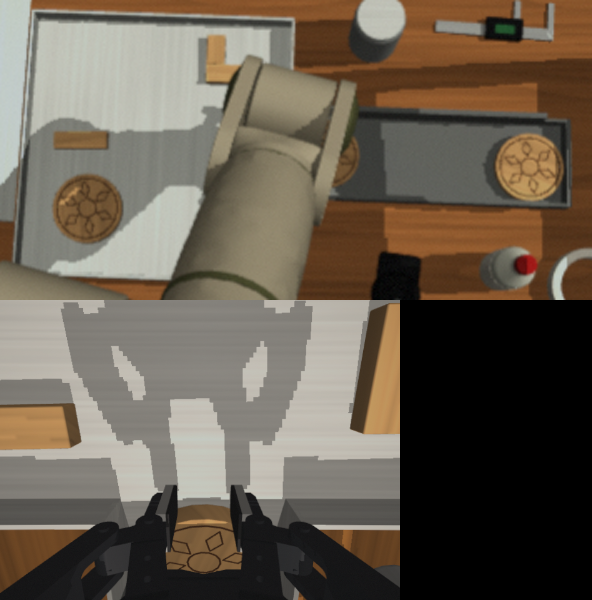

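Round a is on the chute at the fingers (front edge at (359,160)) and does not slide by itself. I tilt the tool to match the slope and push it down the chute.

```bash
python3 -m inch '0 0 0 0 1.14 0;0 0 0 0 1.14 0;0 0 0 0 1.14 0;-3 0 0 0 0 0;-6 0 0 0 0 0;-8 0 0 0 0 0;-8 0 0 0 0 0;-8 0 0 0 0 0;-6 0 0 0 0 0;-4 0 0 0 0 0'
python3 -c "from h import *;where()"
python3 -m inch '-6 0 0 0 0 0;-8 0 0 0 0 0;-4 0 0 0 0 0;0 0 0 0 0 0;0 0 0 0 0 0;0 0 0 0 0 0;0 0 0 0 0 0;0 0 0 0 0 0;0 0 0 0 0 0;0 0 0 0 0 0'
python3 - <<'E'
from h import *
where()
E
```

```text
time_s: 23.98
eef_pos: [547.8, -67.8, 17.9]
ee_rot: [-0.124, 0.706, 0.685, 0.128]
force: [0.2, 0.2, 0.3]
grip_width: 0.398
grip_force: 0.2
t 23.98 tray xy [ -1.1 207. ] z 17.9 yaw err deg (turn +z by) 0.03 tilt [ 0.35  -0.    -0.937] F [0.2 0.2 0.3] g 0.4
time_s: 24.82
eef_pos: [547.4, -84.0, 12.0]
ee_rot: [-0.124, 0.706, 0.685, 0.128]
force: [-0.1, -0.6, 0.1]
grip_width: 0.399
grip_force: 0.0
t 24.82 tray xy [ -1.2 223.2] z 12.0 yaw err deg (turn +z by) 0.03 tilt [ 0.35   0.    -0.937] F [-0.1 -0.6  0.1] g 0.4
```

```bash
python3 -m inch '-5 0 -1.7 0 0 0;-8 0 -3 0 0 0;-9.4 0 -3.4 0 0 0;-9.4 0 -3.4 0 0 0;-9.4 0 -3.4 0 0 0;-9.4 0 -3.4 0 0 0;-9.4 0 -3.4 0 0 0;-9.4 0 -3.4 0 0 0;-9.4 0 -3.4 0 0 0;-9.4 0 -3.4 0 0 0'
python3 -c "from h import *;where()"
python3 -m inch '-8 0 -3 0 0 0;-6 0 -2.2 0 0 0;-3 0 -1.1 0 0 0;0 0 0 0 0 0;3 0 1 0 0 0;9 0 -2 0 0 0;9 0 -10 0 0 0;10 0 -25 0 0 0;10 0 -30 0 0 0;10 0 -30 0 0 0'
python3 - <<'E'
from h import *
where()
E
```

```text
time_s: 25.65
eef_pos: [544.6, -178.8, 11.0]
ee_rot: [-0.124, 0.706, 0.685, 0.128]
force: [0.3, 2.3, 2.7]
grip_width: 0.399
grip_force: 1.9
t 25.65 tray xy [ -1.2 318. ] z 11.0 yaw err deg (turn +z by) 0.02 tilt [ 0.351  0.    -0.936] F [0.3 2.3 2.7] g 0.4
time_s: 26.48
eef_pos: [544.2, -180.7, 120.7]
ee_rot: [-0.124, 0.706, 0.686, 0.128]
force: [-0.4, -0.4, 0.3]
grip_width: 0.4
grip_force: 0.0
t 26.48 tray xy [ -1. 320.] z 120.7 yaw err deg (turn +z by) 0.08 tilt [ 0.35  -0.    -0.937] F [-0.4 -0.4  0.3] g 0.4
```

```bash
python3 -m inch '0 0 0 0 -1.14 0;0 0 0 0 -1.14 0;0 0 0 0 -1.14 0;25 -6 0 0 0 0;38 -10 0 0 0 0;38 -10 0 0 0 0;38 -10 0 0 0 0;38 -10 0 0 0 0;38 -10 0 0 0 0;38 -10 0 0 0 0'
python3 -m inch '38 -10 0 0 0 0;38 -10 0 0 0 0;38 -10 0 0 0 0;38 -10 0 0 0 0;34 -8 0 0 0 0;15 -3 5 0 0 0;5 0 10 0 0 -1.15;0 0 5 0 0 -1.15;0 0 0 0 0 -1.15;0 0 0 0 0 -1.13'
python3 - <<'E'
from h import *
where()
c=snap("top","pics/t7.png");w=snap("wrist","pics/w7.png")
a=cv2.imread("pics/t7.png")[140:320,165:520];b=cv2.imread("pics/w7.png")
cv2.imwrite("pics/v7.png",np.vstack([cv2.resize(a,(592,300),interpolation=cv2.INTER_CUBIC),np.pad(cv2.resize(b,(400,300)),((0,0),(0,192),(0,0)))]))
E
```

```text
time_s: 27.32
eef_pos: [485.0, 75.3, 119.7]
ee_rot: [0.001, 0.718, 0.697, 0.0]
force: [0.6, -1.5, -0.0]
grip_width: 0.402
grip_force: 0.0
time_s: 28.15
eef_pos: [440.4, 281.1, 99.2]
ee_rot: [0.0, 0.529, 0.849, 0.0]
force: [0.4, 0.4, 0.5]
grip_width: 0.403
grip_force: 0.0
t 28.15 tray xy [ 116.8 -138.5] z 99.2 yaw err deg (turn +z by) 27.91 tilt [-0.  0. -1.] F [0.4 0.4 0.5] g 0.4
```

View pics/v7.png

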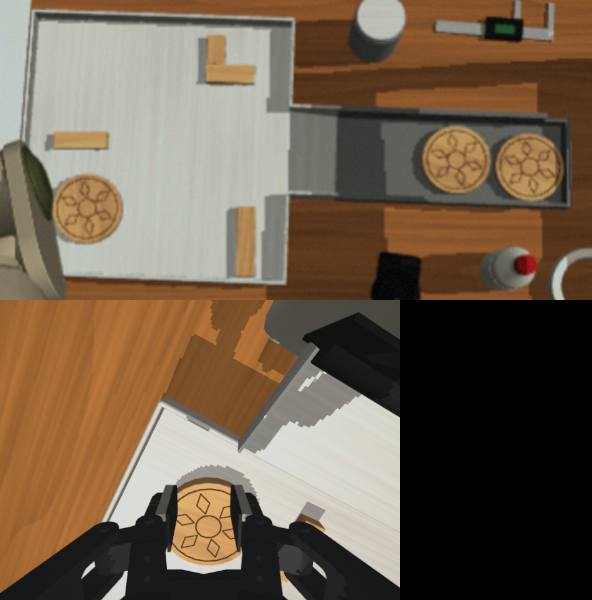

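Round a is at (456,160), right behind the old one at (530,167). Round b is centred between the fingers at (208,526) in the wrist view. I measure both.

```bash
python3 - <<'E'
from h import *
w=dict(np.load("pics/w7.npz"));c=dict(np.load("pics/t7.npz"))
f=lambda x,y:(165+x*355/592,140+y*.6)
print("a,old,rb top",totray(ray(c,[f(456,160),f(530,167),f(88,208)],[19,19,44])).round(1).tolist())
t=totray(ray(w,[(333,362)],[44]))[0];print(t)
s=ctrl.sense();m=R.from_quat(np.roll(s["ee_rot"],-1)).as_matrix()
print("disc in tool",(m.T@(np.r_[frommtray([t])[0],44]-s["eef_pos"])).round(1))
E
```

```text
a,old,rb top [[-0.1, 392.6], [5.6, 490.1], [84.5, -84.3]]
[ 85.14862607 -88.77422357]
disc in tool [-58.4   4.7  55.4]
```

```bash
python3 -m inch '0 3 15 0 0 0;0 0 20 0 0 0;0 0 18 0 0 0;0 0 8 0 0 0;0 0 4 0 0 0;-3 0 0 0 0 0;-5 0 0 0 0 0;-8 0 0 0 0 0;-10 0 0 0 0 0;-11 0 0 0 0 0'
python3 -c "from h import *;where()"
python3 -m inch '-11 0 0 0 0 0;-11 0 0 0 0 0;-11 0 0 0 0 0;-11 0 0 0 0 0;-11 0 0 0 0 0;-11 0 0 0 0 0;-11 0 0 0 0 0;-11 0 0 0 0 0;-11 0 0 0 0 0;-11 0 0 0 0 0'
python3 -m inch '-11 0 0 0 0 0;-10 0 0 0 0 0;-9 0 0 0 0 0;-7 0 0 0 0 0;-4 0 0 0 0 0;-2 0 0 0 0 0;0 0 0 0 0 0;5 0 0 0 0 0;10 0 0 0 0 0;15 0 0 0 0 0'
python3 - <<'E'
from h import *
where()
c=snap("top","pics/t8.png")
im=cv2.cvtColor(c["image"],cv2.COLOR_RGB2BGR)[140:320,165:520]
cv2.imwrite("pics/v8.png",cv2.resize(im,(592,300),interpolation=cv2.INTER_CUBIC))
E
```

```text
time_s: 29.08
eef_pos: [460.8, 247.6, 34.2]
ee_rot: [0.0, 0.532, 0.847, 0.0]
force: [0.0, -0.3, -0.1]
grip_width: 0.398
grip_force: 0.3
t 29.08 tray xy [  95.4 -105.6] z 34.2 yaw err deg (turn +z by) 27.49 tilt [-0.     0.001 -1.   ] F [ 0.  -0.3 -0.1] g 0.4
time_s: 29.92
eef_pos: [508.3, 148.4, 33.6]
ee_rot: [-0.0, 0.532, 0.847, 0.0]
force: [-0.6, 0.8, 1.1]
grip_width: 0.396
grip_force: 0.4
time_s: 30.75
eef_pos: [513.1, 138.3, 33.6]
ee_rot: [0.0, 0.532, 0.847, -0.0]
force: [1.3, -0.3, -0.2]
grip_width: 0.398
grip_force: 0.0
t 30.75 tray xy [39.8  2.1] z 33.6 yaw err deg (turn +z by) 27.47 tilt [-0.  0. -1.] F [ 1.3 -0.3 -0.2] g 0.4
```

View pics/v8.png

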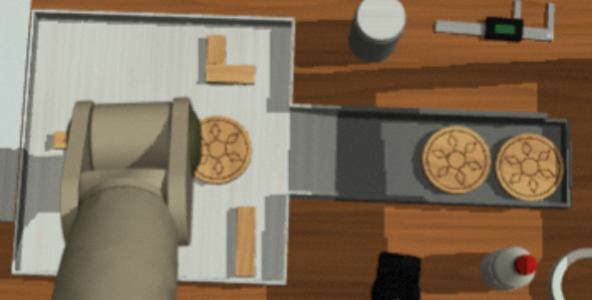

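Round b is at (218,150), in line with the gate, and the offcuts have not moved. I repeat the straight push and the tilted chute push.

```bash
python3 -m inch '0 0 0 0 0 1.15;0 0 0 0 0 1.15;0 0 0 0 0 1.15;0 0 0 0 0 1.13;0 12 0 0 0 0;0 16 0 0 0 0;0 10 0 0 0 0;0 2 0 0 0 0;-5 0 0 0 0 0;-8 0 0 0 0 0'
python3 -c "from h import *;where()"
python3 -m inch '-9 0 0 0 0 0;-10 0 0 0 0 0;-10 0 0 0 0 0;-10 0 0 0 0 0;-10 0 0 0 0 0;-10 0 0 0 0 0;-10 0 0 0 0 0;-10 0 0 0 0 0;-10 0 0 0 0 0;-10 0 0 0 0 0'
python3 -m inch '-10 0 0 0 0 0;-10 0 0 0 0 0;-10 0 0 0 0 0;-10 0 0 0 0 0;-8 0 0 0 0 0;-4 0 0 0 0 0;0 0 0 0 0 0;0 0 0 0 1.14 0;0 0 0 0 1.14 0;0 0 0 0 1.14 0'
python3 -c "from h import *;where()"
python3 -m inch '-3 0 0 0 0 0;-6 0 0 0 0 0;-8 0 0 0 0 0;-8 0 0 0 0 0;-8 0 0 0 0 0;-8 0 0 0 0 0;-8 0 0 0 0 0;-6 0 0 0 0 0;-4 0 0 0 0 0;0 0 0 0 0 0'
python3 -c "from h import *;where()"
```

```text
time_s: 31.63
eef_pos: [552.2, 123.9, 33.4]
ee_rot: [-0.0, 0.717, 0.697, -0.0]
force: [-0.6, 0.1, 0.6]
grip_width: 0.398
grip_force: 0.0
t 31.63 tray xy [ 0.3 15.3] z 33.4 yaw err deg (turn +z by) 0.11 tilt [-0.    -0.001 -1.   ] F [-0.6  0.1  0.6] g 0.4
time_s: 32.47
eef_pos: [550.1, 23.5, 33.6]
ee_rot: [-0.0, 0.718, 0.696, 0.0]
force: [-0.3, -0.0, -0.2]
grip_width: 0.404
grip_force: 0.2
time_s: 33.3
eef_pos: [549.3, -26.8, 34.6]
ee_rot: [-0.125, 0.705, 0.686, 0.131]
force: [-0.2, 1.0, -1.2]
grip_width: 0.401
grip_force: 0.2
t 33.3 tray xy [ -1.3 166. ] z 34.6 yaw err deg (turn +z by) 0.1 tilt [ 0.356  0.003 -0.935] F [-0.2  1.  -1.2] g 0.4
time_s: 34.13
eef_pos: [546.8, -83.5, 12.6]
ee_rot: [-0.124, 0.706, 0.685, 0.128]
force: [1.1, -0.2, -1.2]
grip_width: 0.4
grip_force: 0.0
t 34.13 tray xy [ -0.6 222.7] z 12.6 yaw err deg (turn +z by) -0.02 tilt [ 0.35  -0.    -0.937] F [ 1.1 -0.2 -1.2] g 0.4
```

```bash
python3 -m inch '-4 0 -1.2 0 0 0;-6 0 -2 0 0 0;-4 0 -1.4 0 0 0;-2 0 -0.7 0 0 0;0 0 0 0 0 0;3 0 0 0 0 0;9 0 -3 0 0 0;9 0 -10 0 0 0;12 0 -25 0 0 0;14 0 -30 0 0 0'
python3 -m inch '14 0 -30 0 0 0;14 0 -30 0 0 0;14 0 -30 0 0 0;20 -20 -20 0 0 0;25 -25 -10 0 0 0;25 -25 0 0 0 0;25 -25 0 0 0 0;25 -25 0 0 0 0;0 0 0 0 0 0;0 0 0 0 0 0'
python3 - <<'E'
from h import *
where()
c=snap("top","pics/t9.png");s=snap("scene","pics/s9.png")
a=cv2.imread("pics/t9.png")[140:320,165:520];b=cv2.imread("pics/s9.png")[140:390,190:460]
cv2.imwrite("pics/v9.png",np.vstack([cv2.resize(a,(592,300),interpolation=cv2.INTER_CUBIC),np.pad(cv2.resize(b,(324,300)),((0,0),(0,268),(0,0)))]))
E
```

```text
time_s: 34.97
eef_pos: [546.2, -78.0, 93.2]
ee_rot: [-0.125, 0.706, 0.685, 0.127]
force: [0.9, 0.4, 0.4]
grip_width: 0.401
grip_force: 0.0
time_s: 35.8
eef_pos: [429.5, 35.2, 263.2]
ee_rot: [-0.123, 0.705, 0.686, 0.128]
force: [0.0, -0.3, -0.1]
grip_width: 0.399
grip_force: 0.0
t 35.8 tray xy [120.3 107.7] z 263.2 yaw err deg (turn +z by) 0.14 tilt [ 0.349  0.003 -0.937] F [ 0.  -0.3 -0.1] g 0.4
```

View pics/v9.png

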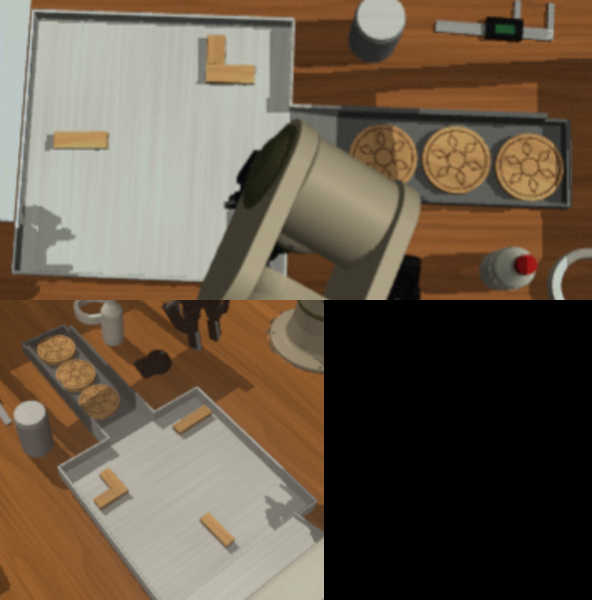

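All three rounds lie in a row at (383,158), (456,160) and (530,167), and the offcuts are still in the tray. I confirm the numbers and hand in only if they are within limits.

```bash
python3 - <<'E'
from h import *
c=dict(np.load("pics/t9.npz"))
t=totray(ray(c,[(165+x*355/592,140+y*.6) for x,y in((383,158),(456,160),(530,167))],[19]*3))-[0,385];print(t.round(1))
if (abs(t[:,0])<16).all() and -104<t[0,1]<-80 and t[1,1]<40 and t[2,1]>98: print(ctrl.finish_job())
E
```

```text
[[ 8.000e-01 -8.850e+01]
 [-1.000e-01  7.600e+00]
 [ 5.600e+00  1.051e+02]]
the job is handed in; nothing more can be done
None
```

The job is handed in at about 36 s of the 72 s: by my last camera measurement all three rounds lie in one row on the bin floor, the older one against the front wall (bin y about 105, 8 and -89 mm), with the three offcuts still in the tray; no verdict was returned.

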